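# Demagnetise a screwdriver on the bench demagnetiser

### The arm

A 7-joint arm with a two-finger parallel gripper is mounted at the origin on a cart in front of the work surface, level with it; the furniture and walls round the work are solid. World frame = base frame: x ahead of the robot, y to its left, z up, the work surface at z = 0. Lengths are in m, angles in rad, forces in N, time in s.
With the tool pointing down it reaches from about 0.425 to 1.025 m from the base axis. Payload 9.4 kg.
Tool frame: the origin (TCP) lies at the very end of the fingers, on their centre line; the grasp point (between the pads) lies 19 mm behind it; z points along the fingers, x is the direction in which the jaws open and shut, and the axes are right-handed (so a half turn about z gives the same grasp; the last joint's range is limited). The gripper opens to 85 mm and grips with 20 to 120 N. Pads are 22 mm wide; open, the fingers measure 114 mm over their backs; the gripper's body (76 mm by 85 mm) begins 54 mm behind the grasp point. The pads swing forward as they close: fully open they stand 13 mm farther back than shut.
Start: joints at [1.027, 0.599, -0.003, 1.599, 0.002, 0.943, -0.08], TCP at [0.326, -0.647, 0.231] pointing down, gripper open.
Joint ranges: [-2.57, 2.57], [-0.35, 1.97], [-1.29, 1.29], [0.11, 2.56], [-1.05, 4.19], [0.11, 1.86], [-2.63, 2.63]. Speed limits (rad/s): [2.22, 2.22, 3.01, 3.01, 3.14, 3.14, 3.14].

### API

Orientations are given as a unit quaternion [w, x, y, z].
In Python, from station import env gives the robot as it stands. Calls block until the motion is done:
- env.move_to(position, orientation): joint-space move of the TCP to a pose.
- env.servo_line(position, rot=None, speed=0.15, max_force=None): straight line of the TCP; rot=None keeps the orientation; speed is the mean speed in m/s. With max_force (N) it stops when the force on the tool has changed by that much, and returns True; else False.
- env.move_j(angles): joint-space move.
- env.command_gripper(opening, force=None): finger opening in m; force is the grip in N (None keeps the last); returns when the fingers have stopped.
- env.wait(seconds).
- env.inverse_kinematics(position, orientation): joint angles nearest the present ones, or None.
- env.snapshot(name): name is "side" or "top" or "wrist"; returns a dict with "img" (400x640x3 uint8, red, green, blue), "intrinsics" (3x3 intrinsics, pixels), "rvec" (rotation vector, rad) and "tvec" (3), from world to camera coordinates, as OpenCV has them; the wrist camera has in their place "T_tool_cam" (4x4, takes a point from camera to tool coordinates, whose origin is the TCP and whose axes are the tool frame's). Camera axes: x right, y down, z forward; pixel columns grow to the right and rows downward; lengths in m; the calibration is good to about 2 mm. A picture is of the moment at which its call begins: read the wrist's pose just before it. There is no depth.
A pose or a line that the arm cannot do raises env.PlanningError and nothing moves.
- env.sign_off(): hands the job in, once; it reports no verdict.
Readings, each from a call of its own:
- env.read_t(): time.
- env.read_joints(): joint angles.
- env.read_qvel(): joint speeds.
- env.read_effort(): joint torques, N m.
- env.read_eef_pos(): TCP position.
- env.read_eef_rot(): TCP orientation.
- env.read_ft_force(): force on the tool from outside, world axes, zero at the start.
- env.read_wrist_torque(): the same for the moment, N m.
- env.read_gripper_width(): finger opening in m.
Only numpy, scipy, OpenCV 4.12 (cv2) and the standard library are available. Lean on these libraries where they do the work, as an engineer would, in place of code of your own. Each camera call takes 0.05 s, during which the arm holds its last target.

### The job

Lay the red screwdriver in the two V rests of the bench demagnetiser with its shank pointing at the copper coil and the front of its red grip just behind the front rest, and let go of it. Then reach in under the yellow guard, for which the gripper has to lean, and hold the green jog button down flush with its black collar without a break for about four seconds, so that the coil creeps along the shank until its red pointer stands in the green part of the scale, and release the button. Do not touch the coil and leave the other things on the table where they are.

Things in the scene. Friction and masses are not known exactly. Their poses are not given: they have to be found in the camera images.
- demagnetiser: Bench demagnetiser, fixed: grey base plate 100 x 320 x 12 mm. Origin: centre of its underside, on the table; own z up, own y along the plate, own x across it, away from the robot at yaw 0. From -y to +y it carries the copper coil, the front V rest, the rear V rest and, at own y 0.072 to 0.156, a grey button box with a face sloping 35 degrees down toward own -x and a yellow guard.
- front_rest (a point): Point on the rests' axis in the middle of the front black V rest (for the shank; 8 mm thick along y), 0.055 above the table, own y = -0.045 of the demagnetiser. V walls 40 degrees from vertical, V 26 mm wide at the top, 12 mm above this point.
- rear_rest (a point): The same for the rear black V rest (for the red grip), own y = +0.023 of the demagnetiser; V 35 mm wide at the top, 7 mm above this point. Between the two rests 60 mm along y are free for the fingers, down to the base plate at 0.012 above the table.
- rest_axis (a point): Where the screwdriver's axis, at the front of its grip, should come to lie: on the rests' axis, 0.055 above the table, own y = -0.033 of the demagnetiser. Axes as the demagnetiser's; the screwdriver then lies along this y axis, grip to +y, tip to -y, its body origin 9 mm away square to its axis. Lengthwise it may lie up to 6 mm toward -y or 12 mm toward +y of this.
- driver: Cross screwdriver, loose, about 62 g, 167 mm long, lying on the table. Origin: at mid-length on its underside, 9 mm from its axis; own y along it: red grip (18 mm in diameter) from y = 0 to +0.084, steel shank (4.4 mm in diameter) from 0 to the tip at y = -0.084. Centre of mass at y = +0.035.
- driver_grip (a point): Point on the screwdriver's axis inside the red grip, 24 mm behind the front of the grip, 108 mm from the tip: a good place to grasp it; axes as the screwdriver's.
- driver_tip (a point): The screwdriver's tip, on its axis; axes as the screwdriver's.
- jog (a joint): Travel of the green jog button in m, sprung back: 0 released, about 0.008 when pushed flush with the black collar (0.007 toward the end of the dwell, as its plunger creeps). The spring gives 3 N at the start and 4.6 N when flush. The collar is fixed: it stops the fingertips when the button is flush, where 5 to 20 N of push is right.
- jog_top (a point): Centre of the green button's top (22 mm in diameter, 8 mm proud of a fixed black collar 42 mm in diameter, 26 mm off the sloping face). Own z: outward normal of the face, 35 degrees from vertical, leaning toward the demagnetiser's -x (the robot); press along -z until flush. Own y is the demagnetiser's y, own x points up the slope. Moves with the button.
- guard_edge (a point): Middle of the free upper edge of the yellow guard, about 0.15 above the table. The guard is a plate 3 mm thick, 84 mm wide, square on the sloping face, 36 mm up the slope from the button's centre and 62 mm high off the face (36 mm past the released button's top). It hangs over the button, so that a finger coming straight down is blocked.
- coil (a joint): Position of the coil carriage in m: 0 at home (beyond the tip), growing as it creeps along the demagnetiser's +y over the shank, end stop at 0.070. It creeps at about 12 mm/s while the button is held fully down (slower when held part way, no faster when pushed harder against the collar) and stays where it is when the button is released; it never goes back. The green part of the scale is 0.036 to 0.066.
- coil_center (a point): Centre of the copper coil's opening: ring 64 mm in outer and about 38 mm in inner diameter, 24 mm long along the demagnetiser's y, axis 0.055 above the table. Its home is at own y = -0.135 of the demagnetiser, 18 mm beyond the tip of a properly laid screwdriver. Moves very easily: do not touch it.
- stopwatch: Grey stopwatch, 50 x 62 x 19 mm, bystander, loose; origin under its centre.
- screw_tin: Round white tin, 64 mm in diameter, 25 mm high, bystander, loose; origin under its centre.
- marker: Black marker pen, 135 mm long, bystander, loose; origin under its middle.
- brush: Black brush, 145 mm long, bystander, loose; origin under its middle.
- cutter: Yellow knife, 148 mm long, bystander, loose; origin under its middle.

How it is judged:
By the outcome, as a careful person would: the job done as asked, in the order asked, and still so for the second after the job is handed in, with the robot touching nothing.
It also fails if it takes over 48 s, if anything falls off the work surface, if the arm or the gripper's body presses on something with over 40 N, if the wrist force passes 120 N, or if a joint passes its speed limit or range.

## Working session

There is one attempt and no reset: what is moved stays moved. The work goes in short steps, each a Python script; the robot and the scene stay as the last script left them, time stands still between calls to the robot, and variables do not carry over. Pictures are saved under pics/ and viewed, and the job is handed in when it is done.

```bash
mkdir -p pics; ls; cat > h.py <<'E'
import numpy as np, cv2
from station import env
from scipy.spatial.transform import Rotation as R
def save(name,fn):
    s=env.snapshot(name); cv2.imwrite('pics/'+fn,s['img'][:,:,::-1])
    return s
E
python3 - <<'E'
from h import *
import pickle
d={}
for n in ['side','top','wrist']:
    d[n]=save(n,n+'0.png')
pickle.dump(d,open('s0.pkl','wb'))
for n in ['side','top']:
    s=d[n];Rm=cv2.Rodrigues(np.array(s['rvec']))[0];print(n,-Rm.T@np.array(s['tvec']).ravel(),Rm.round(3).tolist(),np.array(s['intrinsics']).tolist())
print(d['wrist']['T_tool_cam'],env.read_t())
E
```

```text
pics
side [-0.03587138  0.92002494  0.67536157] [[-0.885, -0.466, -0.007], [-0.191, 0.377, -0.906], [0.425, -0.8, -0.423]] [[391.60251339834724, 0.0, 319.8651729074913], [0.0, 391.60251339834724, 199.13741773766654], [0.0, 0.0, 1.0]]
top [ 0.29400875 -0.1277158   1.39544599] [[0.008, -1.0, -0.004], [-0.984, -0.007, -0.176], [0.176, 0.005, -0.984]] [[441.1519146645614, 0.0, 318.18263576157403], [0.0, 441.1519146645614, 206.103349181881], [0.0, 0.0, 1.0]]
[[ 9.99999635e-01 -7.64333967e-04  3.80564996e-04  8.93327481e-04]
 [ 6.06821072e-04  9.49757761e-01  3.12985345e-01 -8.01664363e-02]
 [-6.00669890e-04 -3.12985000e-01  9.49757879e-01 -1.42961478e-01]
 [ 0.00000000e+00  0.00000000e+00  0.00000000e+00  1.00000000e+00]] 0.15
```

View pics/top0.png

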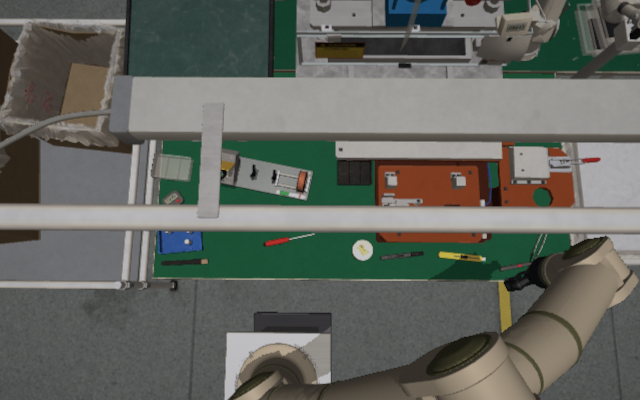

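View pics/side0.png

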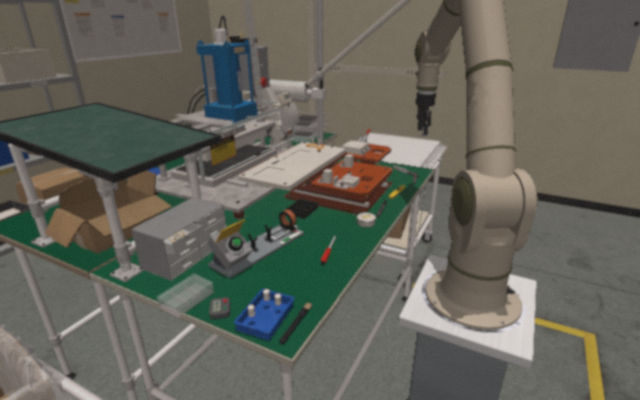

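View pics/wrist0.png

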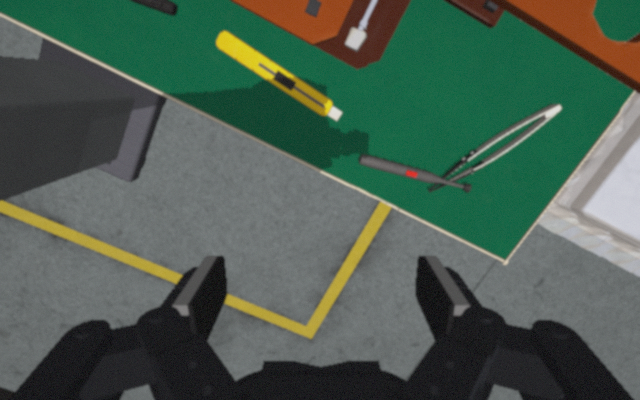

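```bash
python3 - <<'E'
import cv2
t=cv2.imread('pics/top0.png');s=cv2.imread('pics/side0.png')
cv2.imwrite('pics/c1.png',cv2.resize(t[130:280,150:330],None,fx=4.4,fy=4,interpolation=cv2.INTER_CUBIC)[:600,:800] if 0 else cv2.resize(t[130:280,140:340],None,fx=4,fy=4,interpolation=cv2.INTER_CUBIC))
cv2.imwrite('pics/c2.png',cv2.resize(s[195:345,180:380],None,fx=4,fy=4,interpolation=cv2.INTER_CUBIC))
E
```

```text
(no output)
```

View pics/c1.png

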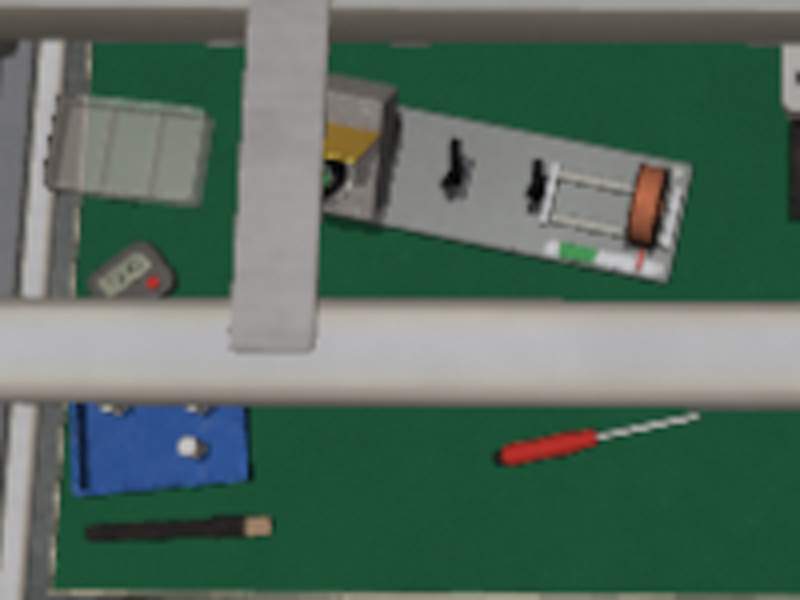

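View pics/c2.png

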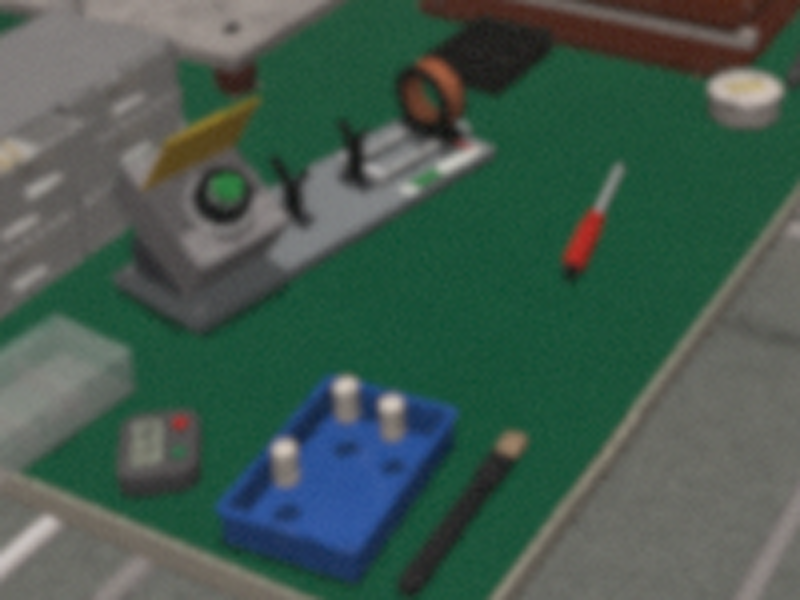

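```bash
cat >> h.py <<'E'
import pickle
from scipy.optimize import least_squares
def cam(s,T=None):
    """returns (Rwc, t) world->cam, K ; T=4x4 tool pose for the wrist"""
    K=np.array(s['intrinsics'],float)
    if 'rvec' in s: return cv2.Rodrigues(np.array(s['rvec'],float))[0],np.array(s['tvec'],float).ravel(),K
    M=np.linalg.inv(T@np.array(s['T_tool_cam'])); return M[:3,:3],M[:3,3],K
def proj(c,P):
    q=np.atleast_2d(P)@c[0].T+c[1]; return q[:,:2]/q[:,2:]*[c[2][0,0],c[2][1,1]]+c[2][:2,2]
def back(c,uv,z):
    o=-c[0].T@c[1]; d=c[0].T@np.linalg.inv(c[2])@np.array([uv[0],uv[1],1.]); return o+d*(z-o[2])/d[2]
def toolT():
    q=env.read_eef_rot(); T=np.eye(4);T[:3,:3]=R.from_quat([q[1],q[2],q[3],q[0]]).as_matrix();T[:3,3]=env.read_eef_pos();return T
def pl(p,pose): # demag local->world
    c,s=np.cos(pose[2]),np.sin(pose[2]);p=np.atleast_2d(p)
    return np.c_[pose[0]+c*p[:,0]-s*p[:,1],pose[1]+s*p[:,0]+c*p[:,1],p[:,2]]
E
python3 - <<'E'
from h import *
d=pickle.load(open('s0.pkl','rb'))
ct,cs=cam(d['top']),cam(d['side'])
f=lambda u,v,ox,oy:(u/4+ox,v/4+oy)
T=lambda u,v:f(u,v,140,130); S=lambda u,v:f(u,v,180,195)
for n,p,z in [('rear',(497,458),.009),('front',(596,436),.009),('tip',(697,415),.009)]: print('top',n,back(ct,T(*p),z))
for n,p,z in [('rear',(571,274),.009),('front',(598,213),.009),('tip',(620,165),.009)]: print('side',n,back(cs,S(*p),z))
obs=[(ct,T(690,163),(.05,-.16,.012)),(ct,T(668,282),(-.05,-.16,.012)),
(cs,S(205,332),(-.05,.16,.006)),(cs,S(120,280),(.05,.16,.006)),(cs,S(495,150),(-.05,-.16,.012))]
L=np.array([o[2] for o in obs])
def res(p):
    W=pl(L,p); return np.concatenate([proj(o[0],w)[0]-o[1] for o,w in zip(obs,W)])
best=min((least_squares(res,[.75,0,y]) for y in [0,.3,-.3]),key=lambda r:r.cost)
print(best.x,best.fun.round(1)); np.save('pose0.npy',best.x)
print('tops',proj(ct,pl([[0,-.045,.055],[0,.023,.055],[0,-.135,.055]],best.x))*4-np.array([560,520]))
print('side',proj(cs,pl([[0,-.045,.055],[0,.023,.055],[0,-.135,.055]],best.x))*4-np.array([720,780]))
print(proj(ct,[[.5,0,0],[.5,.1,0],[.5,.4,0]]))
for z in (.0,): print('bystand',[back(ct,q,z).round(3).tolist() for q in [(362,250),(402,256),(462,257),(173,199)]])
E
```

```text
top rear [0.4185827  0.04855273 0.009     ]
top front [ 0.43649118 -0.02898012  0.009     ]
top tip [ 0.45368887 -0.10840629  0.009     ]
side rear [0.41510475 0.05545666 0.009     ]
side front [ 0.43498194 -0.02941308  0.009     ]
side tip [ 0.45199342 -0.10472891  0.009     ]
[ 0.63611327  0.0656535  -0.17540983] [-0.1  0.1 -0.4  0.3  0.3 -0.4 -0.7  0.3  0.3 -1.4]
tops [[532.31666369 184.73309695]
 [447.24004891 169.44087612]
 [645.38455157 205.05665019]]
side [[355.67021402 135.76186472]
 [293.77593025 170.13502681]
 [430.63100766  94.13218014]]
[[280.51956393 219.41269912]
 [249.27223501 219.19319864]
 [155.67299153 218.53569989]]
bystand [[0.404, -0.259, 0.0], [0.386, -0.385, 0.0], [0.385, -0.574, 0.0], [0.564, 0.349, 0.0]]
```

```bash
cat >> h.py <<'E'
def quat(Rm):
    q=R.from_matrix(Rm).as_quat(); return [float(q[3]),float(q[0]),float(q[1]),float(q[2])]
def Qdown(yaw,half=False):
    """tool down, tool x along own x (yaw) or opposite"""
    s=-1 if half else 1
    x=s*np.array([np.cos(yaw),np.sin(yaw),0]);z=np.array([0,0,-1.]);return np.c_[x,np.cross(z,x),z]
E
python3 - <<'E'
from h import *
P=np.load('pose0.npy')
rest=pl([0,-.009,.05],P)[0];print(rest)
for half in (0,1):
    for n,p,y in [('lookdrv',[.43,-.006,.22],.222),('grasp',[.43,-.006,.002],.222),('lift',[.43,-.006,.15],.222),('rest',rest,P[2]),('above',rest+[0,0,.1],P[2])]:
        print(half,n,np.round(env.inverse_kinematics(list(p),quat(Qdown(y,half))),3) if env.inverse_kinematics(list(p),quat(Qdown(y,half))) is not None else None)
# press: tool z = -normal; jog top position
c=np.cos(np.radians(35));s=np.sin(np.radians(35))
print(toolT().round(3))
E
```

```text
[0.63454267 0.0567916  0.05      ]
0 lookdrv [ 0.27   0.299 -0.486  2.236  0.229  0.652 -0.158]
0 grasp [ 0.011  0.718 -0.187  2.414  1.424  0.124 -1.332]
0 lift [ 0.165  0.412 -0.376  2.316  0.336  0.462 -0.264]
0 rest [-0.042  0.731 -0.208  1.924  0.284  0.515 -0.623]
0 above [ 0.017  0.602 -0.294  1.867  0.255  0.709 -0.599]
1 lookdrv [-0.898  0.464  1.128  2.297 -0.642  0.742 -2.231]
1 grasp [ 0.582  0.99  -1.104  2.378  1.427  0.855  1.764]
1 lift [-0.428  0.423  0.425  2.351 -0.414  0.434 -2.576]
1 rest [ 0.463  1.007 -1.108  1.89   1.096  1.017  1.812]
1 above [ 0.472  0.841 -1.104  1.838  0.876  1.048  1.975]
[[ 0.45  -0.893 -0.001  0.326]
 [-0.893 -0.45   0.001 -0.647]
 [-0.001  0.    -1.     0.231]
 [ 0.     0.     0.     1.   ]]
```

```bash
python3 - <<'E'
from h import *
env.command_gripper(.05,40)
env.move_to([.43,-.006,.2],quat(Qdown(.222)))
print(env.read_t(),env.read_joints())
T=toolT(); s=save('wrist','w1.png'); pickle.dump((s,T),open('w1.pkl','wb')); save('top','t1.png'); save('side','s1.png')
for z in (.15,.1,.06,.03,.003): print(z,np.round(env.inverse_kinematics([.43,-.006,z],quat(Qdown(.222))),3))
E
```

```text
2.9083 [ 0.24374338  0.32997907 -0.45891192  2.25997686  0.25755818  0.59913886
 -0.18751509]
0.15 [ 0.181  0.414 -0.397  2.315  0.354  0.467 -0.282]
0.1 [ 0.1    0.506 -0.301  2.361  0.465  0.327 -0.387]
0.06 [ 0.019  0.586 -0.194  2.391  0.556  0.203 -0.468]
0.03 [-0.039  0.651 -0.114  2.408  0.682  0.109 -0.587]
0.003 [ 0.011  0.716 -0.187  2.414  1.404  0.124 -1.311]
```

View pics/w1.png

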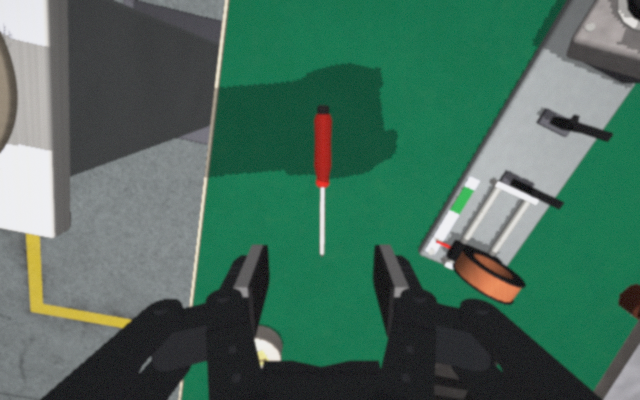

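View pics/t1.png

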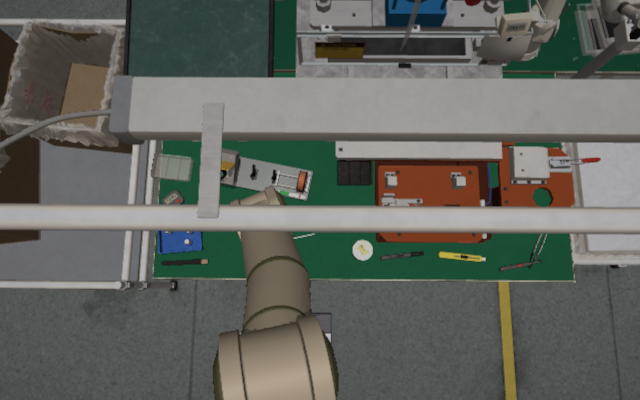

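View pics/s1.png

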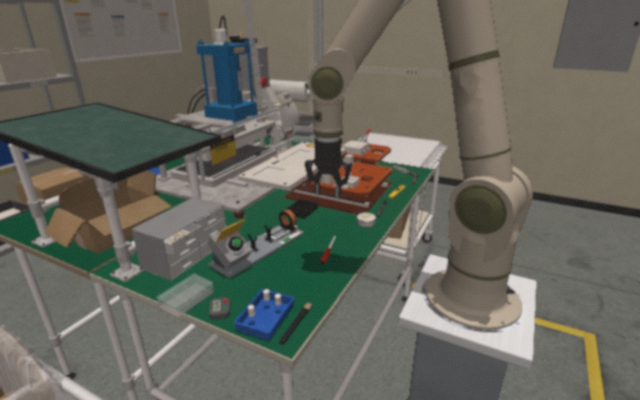

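```bash
python3 - <<'E'
from h import *
t=cv2.imread('pics/w1.png')
cv2.imwrite('pics/c3.png',cv2.resize(t[90:290,410:640],None,fx=3,fy=3,interpolation=cv2.INTER_CUBIC))
s,T=pickle.load(open('w1.pkl','rb'));c=cam(s,T)
for n,p,z in [('rear',(323,106),.009),('front',(322,186),.009),('tip',(322,254),.009)]: print(n,back(c,p,z))
P=np.load('pose0.npy')
L=[[-.05,-.16,.012],[0,-.045,.055],[0,.023,.055],[0,-.135,.055],[-.05,.072,.012]]
print(proj(c,pl(L,P)))
E
```

```text
rear [0.41955572 0.0517976  0.009     ]
front [ 0.43659485 -0.02862092  0.009     ]
tip [ 0.45430912 -0.10755908  0.009     ]
[[417.24283944 254.52817506]
 [537.02010768 193.3436489 ]
 [582.39756303 124.16444761]
 [485.29971575 272.19283462]
 [535.10634084  48.05447311]]
```

View pics/c3.png

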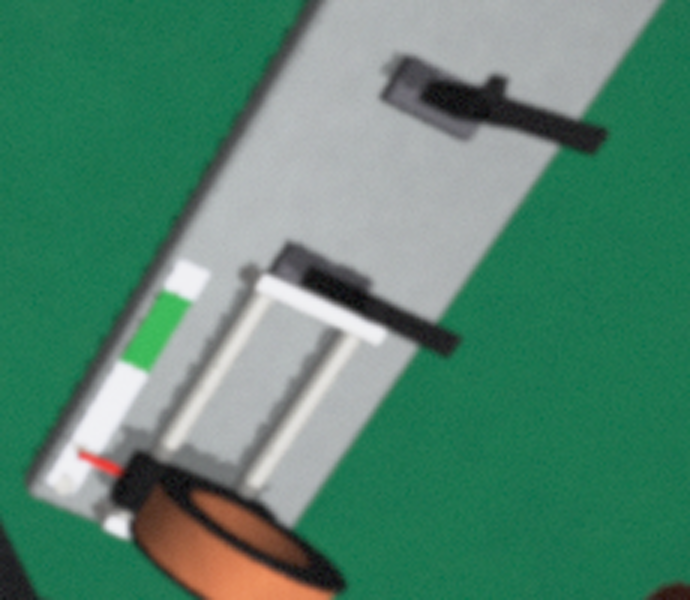

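```bash
cat >> h.py <<'E'
def Qt(yaw,t):
    """tool leaning t about own y; t>0: fingertips toward -own x (wrist away from the robot)"""
    u=np.array([np.cos(yaw),np.sin(yaw),0]);k=np.array([0,0,1.])
    z=-u*np.sin(t)-k*np.cos(t); x=u*np.cos(t)-k*np.sin(t); return np.c_[x,np.cross(z,x),z]
E
python3 - <<'E'
from h import *
for t in (0,8,12,16):
  for z in (.06,.03,.003): print(t,z,np.round(env.inverse_kinematics([.4311,-.0054,z],quat(Qt(.2144,np.radians(t)))),3))
E
```

```text
0 0.06 [ 0.018  0.586 -0.195  2.388  0.553  0.206 -0.474]
0 0.03 [-0.04   0.651 -0.113  2.406  0.668  0.111 -0.582]
0 0.003 [ 0.011  0.716 -0.188  2.411  1.385  0.125 -1.301]
8 0.06 [ 0.098  0.624 -0.323  2.285  0.461  0.441 -0.402]
8 0.03 [ 0.065  0.68  -0.279  2.299  0.522  0.368 -0.457]
8 0.003 [ 0.032  0.732 -0.233  2.309  0.578  0.302 -0.508]
12 0.06 [ 0.112  0.647 -0.351  2.237  0.422  0.542 -0.37 ]
12 0.03 [ 0.09   0.702 -0.322  2.249  0.477  0.478 -0.42 ]
12 0.003 [ 0.069  0.752 -0.292  2.257  0.529  0.42  -0.467]
16 0.06 [ 0.118  0.672 -0.368  2.189  0.389  0.637 -0.344]
16 0.03 [ 0.102  0.725 -0.347  2.2    0.437  0.578 -0.386]
16 0.003 [ 0.088  0.774 -0.328  2.207  0.483  0.526 -0.428]
```

```bash
python3 - <<'E'
from h import *
M=Qt(.2144,np.radians(8)); ax=np.array([.4311,-.0054,.009]); d=.006
env.command_gripper(.036,40)
pre=ax+M[:,2]*(d-.05); tgt=ax+M[:,2]*d
env.move_to(list(pre),quat(M))
print(env.read_t(),env.read_eef_pos(),pre)
hit=env.servo_line(list(tgt),speed=.06,max_force=8); print(hit,env.read_eef_pos(),tgt,env.read_ft_force())
env.command_gripper(.0,40); print(env.read_gripper_width(),env.read_ft_force(),env.read_t())
T=toolT();s=save('wrist','w2.png')
E
```

```text
3.9917 [ 0.43686227 -0.00391717  0.05290009] [ 0.43708341 -0.00409713  0.0525718 ]
False [ 0.43039618 -0.00553225  0.0032029 ] [ 0.43028408 -0.00557766  0.00305839] [ 0.07337001 -0.82022076  0.56007772]
0.016424986191601407 [-0.2595755   0.25936732  6.04319361] 5.275
```

View pics/w2.png

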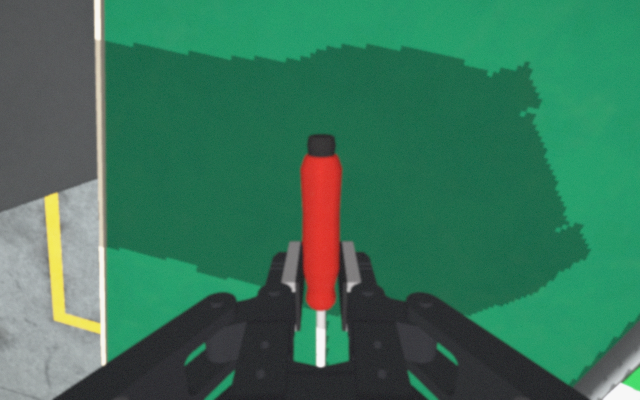

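```bash
python3 - <<'E'
from h import *
P=np.load('pose0.npy')
p=np.array(env.read_eef_pos())
env.servo_line(list(p+[0.01,0,.12]),speed=.2)
print(env.read_t(),env.read_ft_force(),env.read_gripper_width())
M=Qt(P[2],0)
q=pl([-.09,.03,.19],P)[0]
env.move_to(list(q),quat(M))
env.wait(.2)
T=toolT();s=save('wrist','w3.png');pickle.dump((s,T),open('w3.pkl','wb'));print(env.read_t(),T[:3,3])
t=cv2.imread('pics/w3.png')
c=cam(s,T)
L=[[-.05,-.16,.012],[.05,-.16,.012],[0,-.045,.055],[0,.023,.055],[0,-.135,.055],[-.05,.16,.012]]
print(proj(c,pl(L,P)))
E
```

```text
6.075 [-0.14527187 -0.04071525 -1.06880551] 0.015941378517325695
7.05 [0.55183874 0.10940143 0.18894908]
[[355.44751522 323.69812231]
 [440.36957122 323.73335475]
 [416.70780474 254.77728778]
 [423.68164552 185.91718801]
 [408.83098362 332.55346659]
 [367.03495349  21.40860004]]
```

View pics/w3.png

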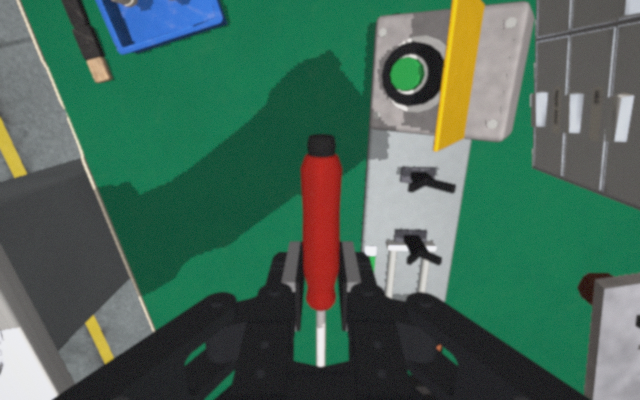

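```bash
python3 - <<'E'
from h import *
t=cv2.imread('pics/w3.png')
cv2.imwrite('pics/c4.png',cv2.resize(t[0:150,350:550],None,fx=4,fy=4,interpolation=cv2.INTER_CUBIC))
cv2.imwrite('pics/c5.png',cv2.resize(t[150:300,350:500],None,fx=4,fy=4,interpolation=cv2.INTER_CUBIC))
E
```

```text
(no output)
```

View pics/c4.png

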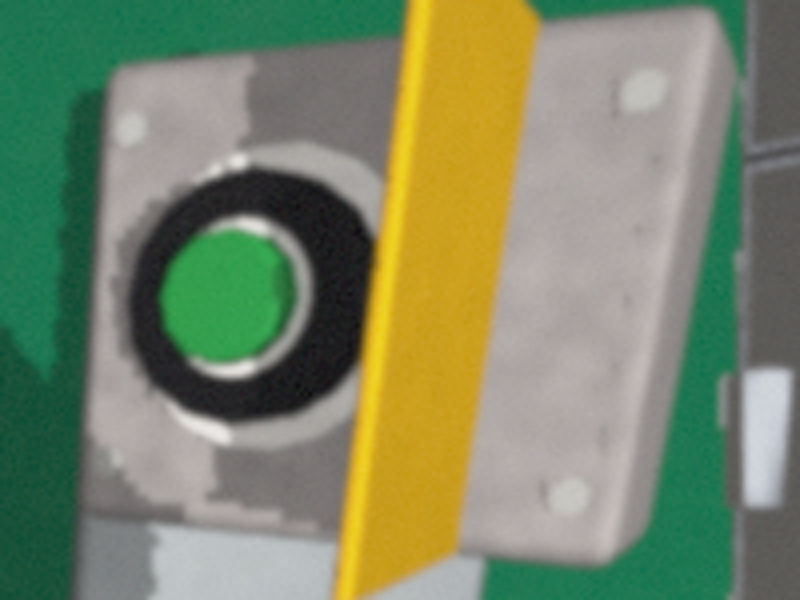

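View pics/c5.png

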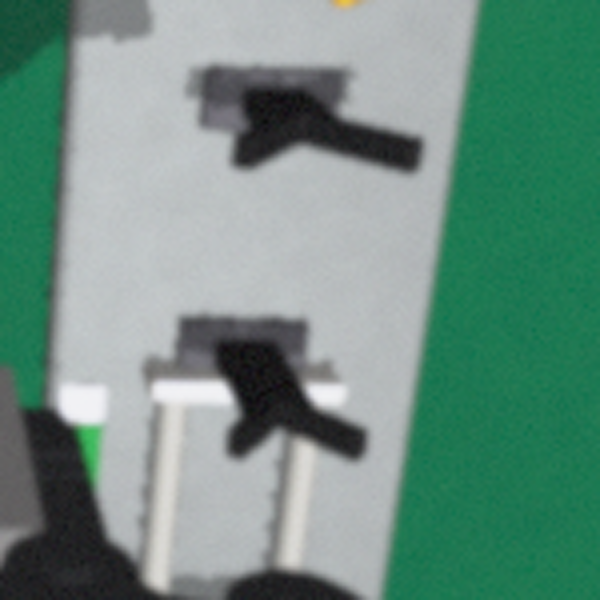

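```bash
cat > fit.py <<'E'
from h import *
d=pickle.load(open('s0.pkl','rb'))
ct,cs=cam(d['top']),cam(d['side']); c1=cam(*pickle.load(open('w1.pkl','rb')));c3=cam(*pickle.load(open('w3.pkl','rb')))
f=lambda u,v,ox,oy,k=4:np.array((u/k+ox,v/k+oy))
T=lambda u,v:f(u,v,140,130); S=lambda u,v:f(u,v,180,195)
A=lambda u,v:f(u,v,410,90,3); B=lambda u,v:f(u,v,350,0);C=lambda u,v:f(u,v,350,150)
obs=[(ct,T(690,163),(.05,-.16,.012),'t'),(ct,T(668,282),(-.05,-.16,.012),'t'),
(cs,S(205,332),(-.05,.16,.003),'s'),(cs,S(120,280),(.05,.16,.006),'s'),(cs,S(495,150),(-.05,-.16,.012),'s'),
(cs,S(230,187),'jog','s'),(c3,B(225,295),'jog','w3'),(c3,B(345,598),'ge','w3'),
(c1,A(37,488),(-.05,-.16,.012),'w1'),
(c3,C(327,157),(0,.023,.062),'w3'),(c3,C(297,447),(0,-.045,.067),'w3')]
lines=[(c3,C(68,30),-.05),(c3,C(50,400),-.05),(c3,C(478,0),.05),(c3,C(385,590),.05)]
a=np.radians(35)
def pts(p):
    j=np.array(p[3:6]); D={'jog':j,'ge':j+.036*np.array([np.cos(a),0,np.sin(a)])+.036*np.array([-np.sin(a),0,np.cos(a)])+[0,-.042,0]}
    return D
def res(p,full=False):
    D=pts(p);o1=[]
    for c,uv,l,_ in obs:
        l=D[l] if isinstance(l,str) else l; o1.append(proj(c,pl(l,p))[0]-uv)
    for c,uv,lx in lines:
        q=back(c,uv,.012); co,si=np.cos(p[2]),np.sin(p[2]); x=co*(q[0]-p[0])+si*(q[1]-p[1])
        o1.append([(x-lx)*800])
    if full: return o1
    return np.concatenate(o1)
r=least_squares(res,[.636,.066,-.175,-.02,.114,.1],loss='soft_l1',f_scale=2)
if __name__=='__main__':
    print(r.x.round(4))
    for o,e in zip(obs+lines,res(r.x,True)): print(o[-1],o[2],np.round(e,1))
    np.save('pose.npy',r.x)
E
python3 fit.py
```

```text
[ 0.6405  0.0648 -0.1864 -0.0384  0.1143  0.0957]
t (0.05, -0.16, 0.012) [ 0.3 -0.6]
t (-0.05, -0.16, 0.012) [-0.3 -0.6]
s (-0.05, 0.16, 0.003) [-1.1 -0.2]
s (0.05, 0.16, 0.006) [-1.9 -0.5]
s (-0.05, -0.16, 0.012) [-0.4 -1.6]
s jog [-0.8  0.1]
w3 jog [-0.2  0. ]
w3 ge [0.1 0.1]
w1 (-0.05, -0.16, 0.012) [-2.8  2.4]
w3 (0, 0.023, 0.062) [-0.2 -0.8]
w3 (0, -0.045, 0.067) [ 0.4 -0.4]
-0.05 -0.05 [0.2]
-0.05 -0.05 [0.7]
0.05 0.05 [0.2]
0.05 0.05 [-0.4]
```

```bash
python3 - <<'E'
from h import *
t=cv2.imread('pics/w3.png')
cv2.imwrite('pics/c6.png',cv2.resize(t[120:390,240:400],None,fx=3,fy=3,interpolation=cv2.INTER_CUBIC)[:600*2][:810][:800] if 0 else cv2.resize(t[125:325,240:400],None,fx=3,fy=3,interpolation=cv2.INTER_CUBIC))
s,T=pickle.load(open('w3.pkl','rb'))
Tc=np.array(s['T_tool_cam']);K=np.array(s['intrinsics']);c=(Tc[:3,:3].T,-Tc[:3,:3].T@Tc[:3,3],K)
for uv in [(320,308),(321,152),(321,135),(321,366)]:
    for z in (-.006,-.01,-.015): print(uv,z,back(c,uv,z).round(4))
E
```

```text
(320, 308) -0.006 [ 0.0001  0.0256 -0.006 ]
(320, 308) -0.01 [ 0.0001  0.0225 -0.01  ]
(320, 308) -0.015 [ 0.0001  0.0187 -0.015 ]
(321, 152) -0.006 [ 0.0006 -0.0526 -0.006 ]
(321, 152) -0.01 [ 0.0006 -0.0533 -0.01  ]
(321, 152) -0.015 [ 0.0006 -0.0543 -0.015 ]
(321, 135) -0.006 [ 0.0006 -0.0597 -0.006 ]
(321, 135) -0.01 [ 0.0006 -0.0603 -0.01  ]
(321, 135) -0.015 [ 0.0006 -0.061  -0.015 ]
(321, 366) -0.006 [ 0.0006  0.0622 -0.006 ]
(321, 366) -0.01 [ 0.0006  0.058  -0.01  ]
(321, 366) -0.015 [ 0.0006  0.0529 -0.015 ]
```

View pics/c6.png

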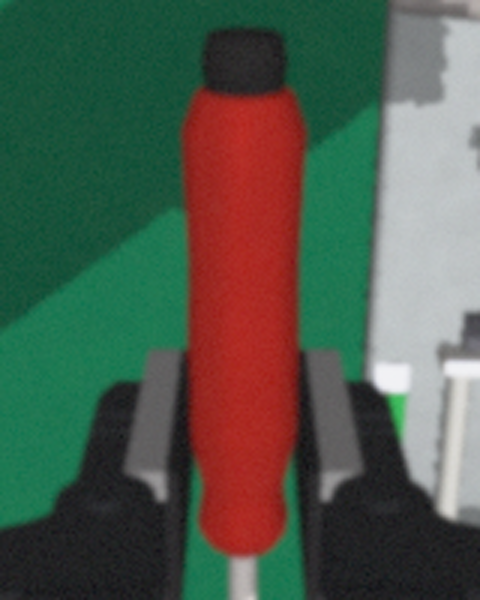

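```bash
python3 - <<'E'
from h import *
P=np.load('pose.npy');M=Qt(P[2],0)
g=pl([0,-.006,.0485],P)[0]; np.save('g.npy',g)
env.move_to(list(g+[0,0,.10]),quat(M)); env.servo_line(list(g+[0,0,.025]),speed=.1)
env.wait(.1)
T=toolT();s=save('wrist','w4.png');pickle.dump((s,T),open('w4.pkl','wb'));save('side','s4.png');print(env.read_t(),T[:3,3]-g)
t=cv2.imread('pics/s4.png');cv2.imwrite('pics/c7.png',cv2.resize(t[180:300,190:350],None,fx=5,fy=5,interpolation=cv2.INTER_CUBIC))
E
```

```text
8.6667 [4.94633322e-04 9.62933925e-05 2.58052920e-02]
```

View pics/w4.png

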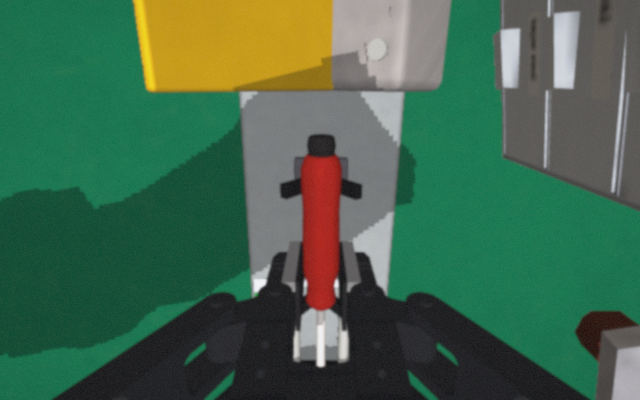

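View pics/c7.png

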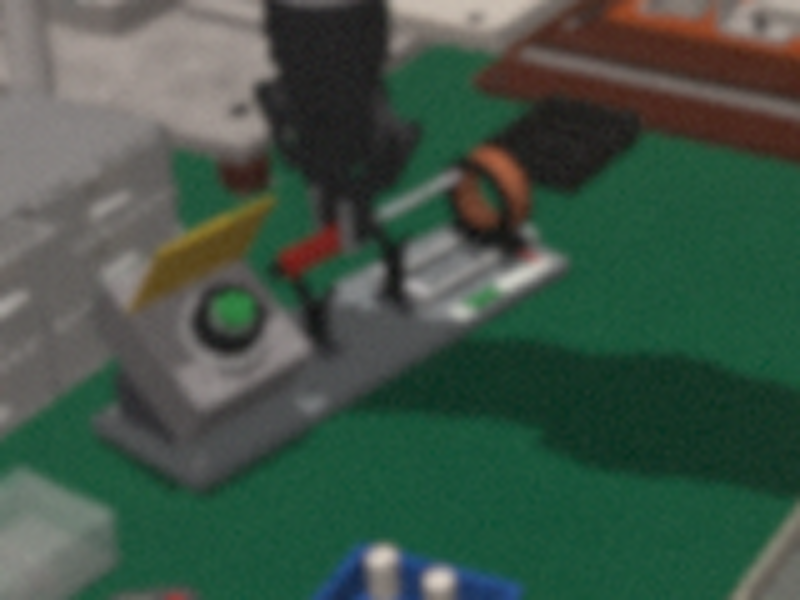

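```bash
python3 - <<'E'
from h import *
P=np.load('pose.npy');g=np.load('g.npy')
h=env.servo_line(list(g+[0,0,-.001]),speed=.05,max_force=5); print(h,np.array(env.read_eef_pos())-g,env.read_ft_force(),env.read_t())
env.wait(.1)
env.command_gripper(.05); print(env.read_gripper_width(),env.read_ft_force())
env.servo_line(list(g+[0,0,.10]),speed=.2)
T=toolT();s=save('wrist','w5.png');save('side','s5.png');print(env.read_t())
t=cv2.imread('pics/s5.png');cv2.imwrite('pics/c8.png',cv2.resize(t[180:300,190:350],None,fx=5,fy=5,interpolation=cv2.INTER_CUBIC))
c=cam(s,T);print(proj(c,pl([[0,-.033,.055],[0,.051,.055],[0,-.117,.055],[0,-.021,.055],[0,-.039,.055]],P)))
E
```

```text
True [ 0.00018155 -0.00013694  0.00072003] [ 0.56600889 -0.35268183  4.044253  ] 9.15
0.049988339329753495 [ 0.03704358 -0.12877891 -0.24036788]
10.4167
[[320.88400663 227.50344442]
 [320.78765119 117.76778159]
 [320.96245087 316.84070736]
 [320.87146849 213.22422584]
 [320.89013904 234.48742686]]
```

View pics/w5.png

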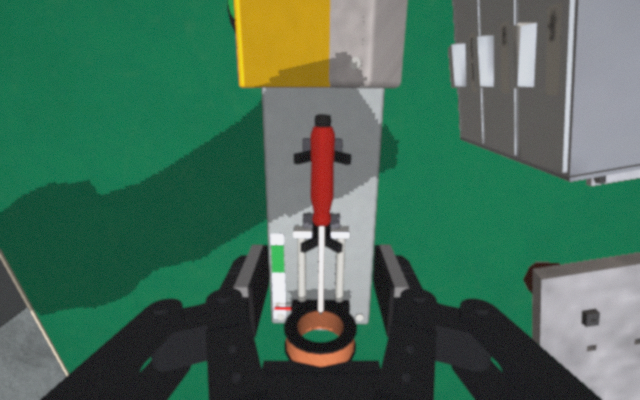

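View pics/c8.png

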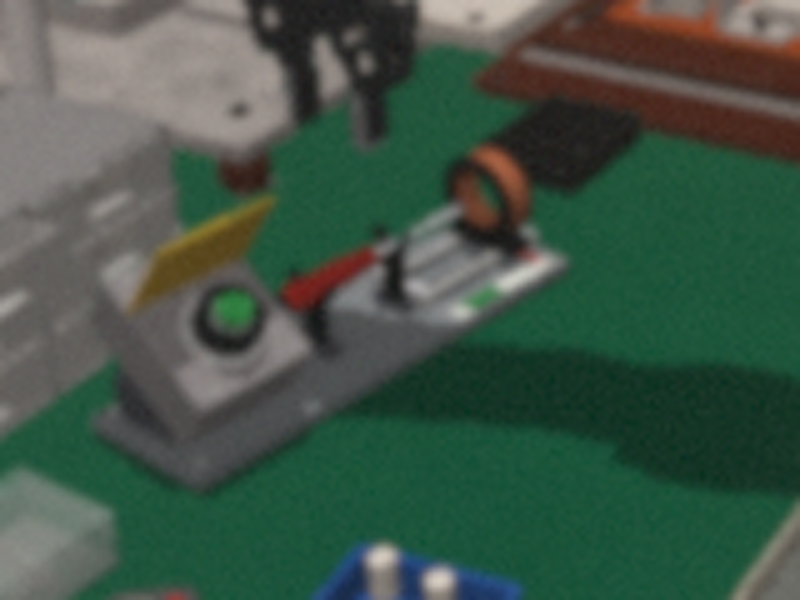

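```bash
cat >> h.py <<'E'
def press():
    P=np.load('pose.npy');a=np.radians(35)
    Rz=R.from_euler('z',P[2]).as_matrix()
    n=Rz@[-np.sin(a),0,np.cos(a)]; x=Rz@[0,1.,0]; z=-n; M=np.c_[x,np.cross(z,x),z]
    j=pl(P[3:6],P)[0]; return j,n,M,P
E
python3 - <<'E'
from h import *
j,n,M,P=press();print(j,n)
env.command_gripper(0.0,40)
mid=pl([-.16,.09,.22],P)[0]; st=j+.055*n
for p in (mid,st,j-.01*n): print(p.round(3),env.inverse_kinematics(list(p),quat(M)))
env.move_to(list(mid),quat(M))
print(env.read_t(),env.read_joints())
T=toolT();s=save('wrist','w6.png');pickle.dump((s,T),open('w6.pkl','wb'));save('side','s6.png')
c=cam(s,T);print(proj(c,j),proj(c,j-.008*n))
for p in (st,j-.01*n): print(env.inverse_kinematics(list(p),quat(M)))
E
```

```text
[0.62390642 0.18423312 0.0956963 ] [-0.56364383  0.10628056  0.81915204]
[0.5   0.183 0.22 ] [-0.67934647  0.33011373 -0.09205578  2.413904    1.55786168  0.51408747
 -0.82835038]
[0.593 0.19  0.141] [-0.65096577  0.55607295  0.03886349  2.30917389  1.94726869  0.44022117
 -1.12667875]
[0.63  0.183 0.088] [-0.45790396  0.6770193  -0.15967268  2.25875605  2.03515281  0.56476597
 -1.15465452]
12.125 [-0.678666    0.33032845 -0.09188877  2.41255171  1.5564286   0.51446914
 -0.82813515]
[[346.00812118 196.87601603]] [[345.45592317 194.37101433]]
[-0.6033817   0.5547461  -0.02842605  2.30607896  1.91331463  0.47312003
 -1.08825058]
[-0.61294825  0.67800157  0.06485199  2.26908532  2.18200146  0.45084425
 -1.33202334]
```

View pics/w6.png

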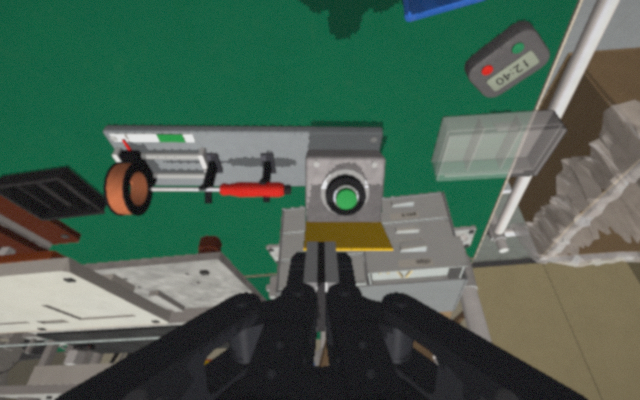

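View pics/s6.png

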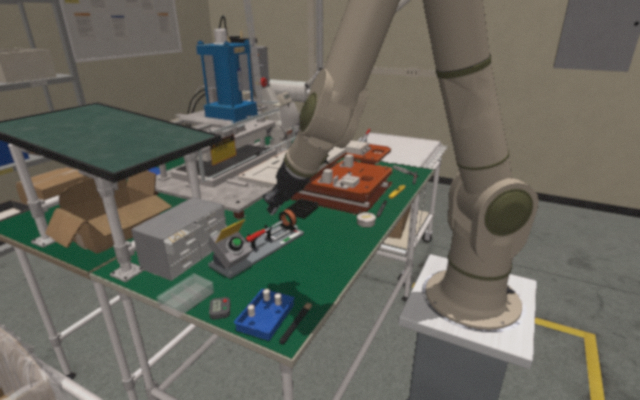

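```bash
python3 - <<'E'
from h import *
j,n,M,P=press()
env.servo_line(list(j+.055*n),speed=.12)
env.servo_line(list(j+.012*n),speed=.06,max_force=8)
env.wait(.1)
T=toolT();s=save('wrist','w7.png');save('side','s7.png')
print(env.read_t(),T[:3,3]-(j+.012*n),env.read_ft_force())
t=cv2.imread('pics/s7.png');cv2.imwrite('pics/c9.png',cv2.resize(t[180:300,190:350],None,fx=5,fy=5,interpolation=cv2.INTER_CUBIC))
E
```

```text
14.4583 [-8.27934809e-05  1.62104676e-04  2.74438099e-04] [ 0.14820344 -0.18970342  0.75893687]
```

View pics/w7.png

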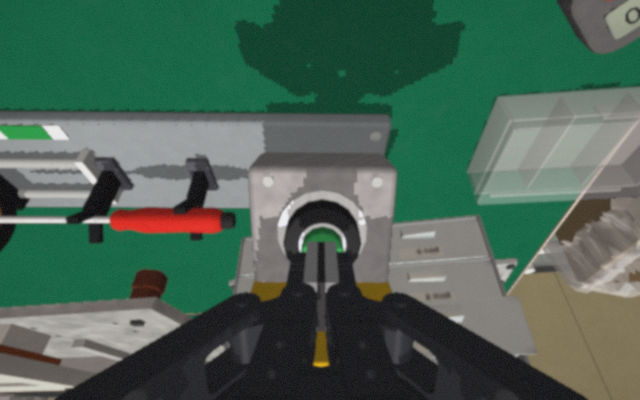

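View pics/c9.png

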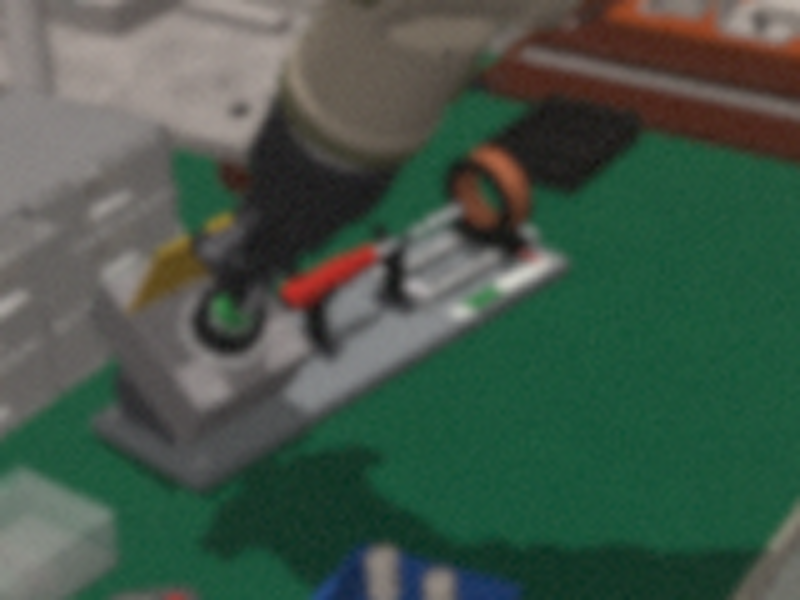

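```bash
python3 - <<'E'
from h import *
j,n,M,P=press()
print(env.read_t())
h=env.servo_line(list(j-.016*n),speed=.022,max_force=11)
p=np.array(env.read_eef_pos());print(h,env.read_t(),'depth',(j-p)@n,'F',np.array(env.read_ft_force())@n,env.read_ft_force())
env.wait(.3);p=np.array(env.read_eef_pos());print(env.read_t(),(j-p)@n,np.array(env.read_ft_force())@n)
E
```

```text
14.4583
True 15.2083 depth 0.0023578397810611216 F 8.49900699789951 [-3.70421004  0.26970668  7.79157827]
15.5083 0.0023641692788253475 8.33706065360704
```

```bash
python3 - <<'E'
from h import *
s=save('wrist','w8.png');save('side','s8.png')
t=cv2.imread('pics/s8.png');cv2.imwrite('pics/c10.png',cv2.resize(t[180:300,190:350],None,fx=5,fy=5,interpolation=cv2.INTER_CUBIC))
t=cv2.imread('pics/w8.png');cv2.imwrite('pics/c11.png',cv2.resize(t[170:370,230:430],None,fx=3,fy=3,interpolation=cv2.INTER_CUBIC))
print(env.read_t(),env.read_ft_force(),env.read_wrist_torque())
E
```

```text
15.6083 [-3.48878263 -0.4936659   8.00519342] [-0.03373292  0.2885065  -0.10451766]
```

View pics/w8.png

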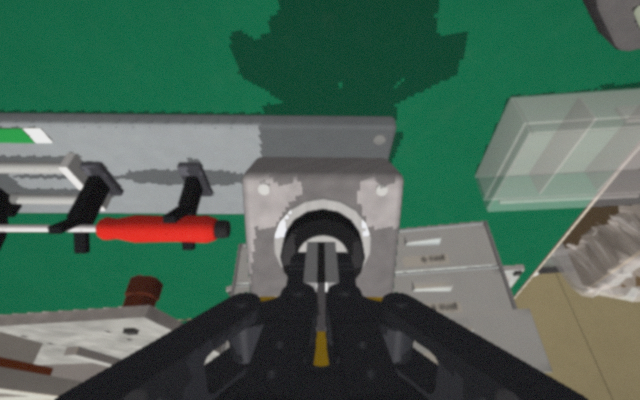

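View pics/c10.png

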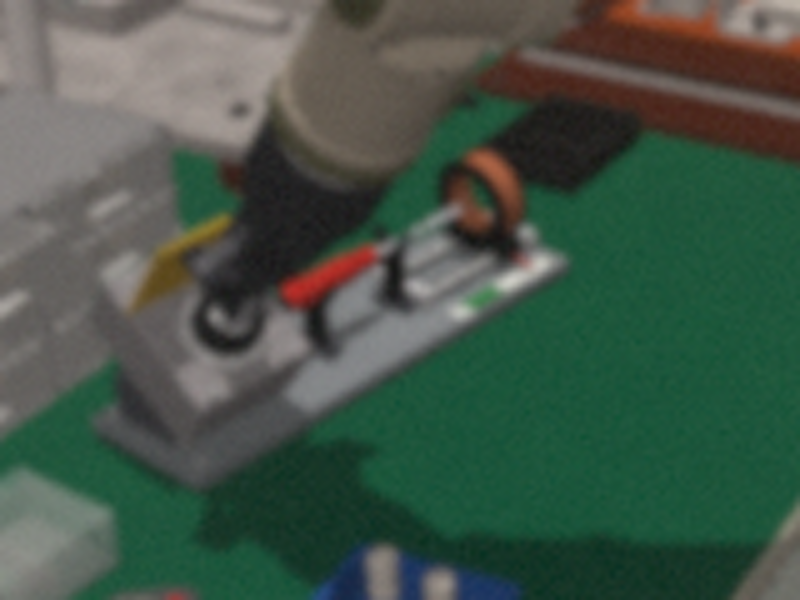

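View pics/c11.png

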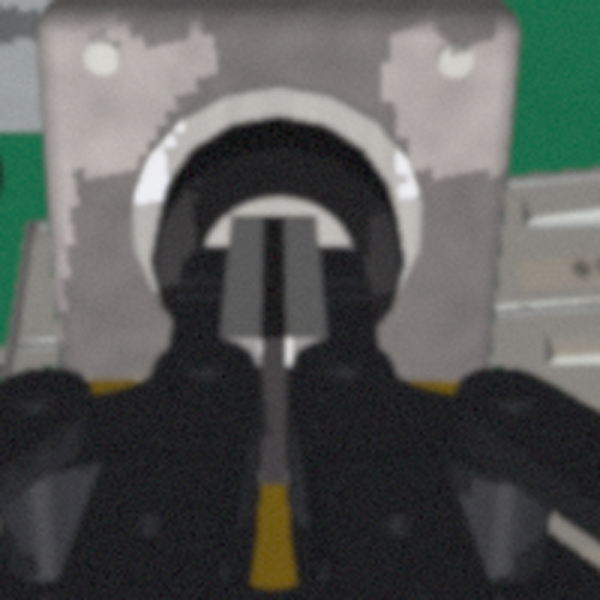

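```bash
python3 - <<'E'
from h import *
j,n,M,P=press()
for i in range(6):
    env.wait(.48);p=np.array(env.read_eef_pos());print(env.read_t(),(j-p)@n,np.array(env.read_ft_force())@n)
s=save('side','s9.png');s=save('wrist','w9.png')
t=cv2.imread('pics/s9.png');cv2.imwrite('pics/c12.png',cv2.resize(t[200:260,250:310],None,fx=10,fy=10,interpolation=cv2.INTER_CUBIC))
E
```

```text
16.0917 0.0023721961745756357 8.034002054472264
16.575 0.002361443218534453 8.937627206747342
17.0583 0.002373259470193539 8.155643982189764
17.5417 0.0023637698136898537 8.457266990666671
18.025 0.002370444031093088 8.342988168189455
18.5083 0.00234962742447374 7.912448755562294
```

View pics/c12.png

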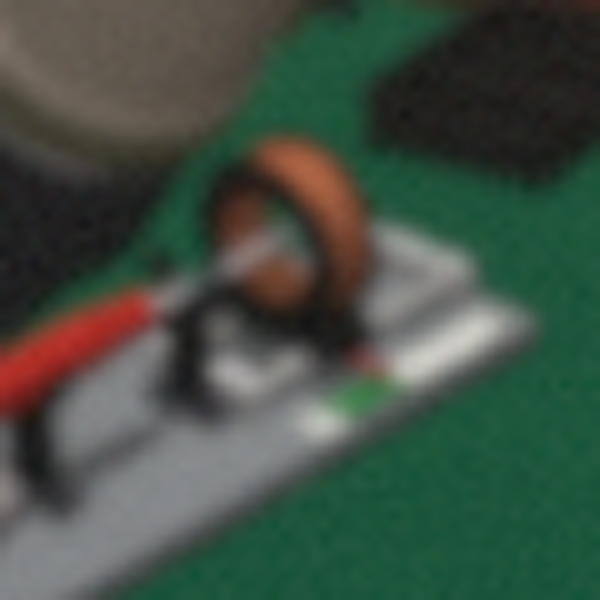

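View pics/w9.png

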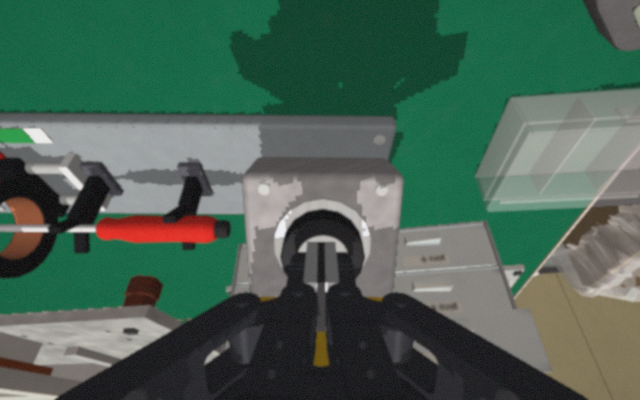

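```bash
python3 - <<'E'
from h import *
j,n,M,P=press()
env.wait(.8)
s=save('wrist','w10.png');save('side','s10.png')
print(env.read_t(),np.array(env.read_ft_force())@n)
a=cv2.imread('pics/w10.png')[100:230,0:130];b=cv2.imread('pics/s10.png')[205:250,260:305]
cv2.imwrite('pics/c13.png',np.hstack([cv2.resize(a,(400,400),interpolation=cv2.INTER_CUBIC),cv2.resize(b,(400,400),interpolation=cv2.INTER_CUBIC)]))
E
```

```text
19.5083 8.001945305539419
```

View pics/c13.png

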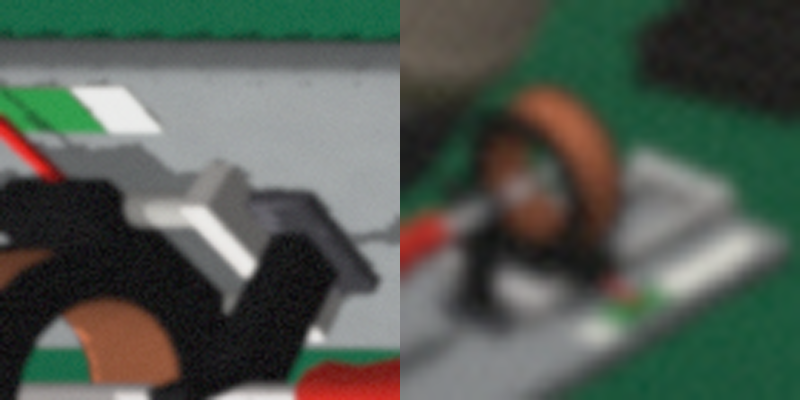

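```bash
python3 - <<'E'
from h import *
j,n,M,P=press()
env.servo_line(list(j+.06*n),speed=.12)
print(env.read_t())
env.servo_line(list(pl([-.17,.06,.24],P)[0]),speed=.2)
env.wait(.2)
save('wrist','w11.png');save('side','s11.png');save('top','t11.png')
print(env.read_t(),env.read_ft_force(),env.read_gripper_width())
a=cv2.imread('pics/s11.png')[190:280,200:310]
cv2.imwrite('pics/c14.png',cv2.resize(a,None,fx=6,fy=6,interpolation=cv2.INTER_CUBIC))
a=cv2.imread('pics/w11.png')
cv2.imwrite('pics/c15.png',cv2.resize(a[60:260,60:360],None,fx=2.6,fy=2.6,interpolation=cv2.INTER_CUBIC))
E
```

```text
20.175
21.4083 [ 0.03627614  0.24243023 -0.05039281] 5.605307098216775e-05
```

View pics/c14.png

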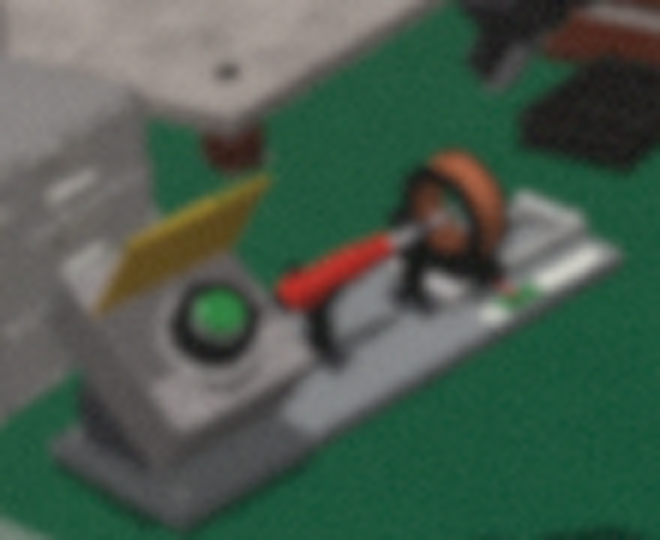

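View pics/c15.png

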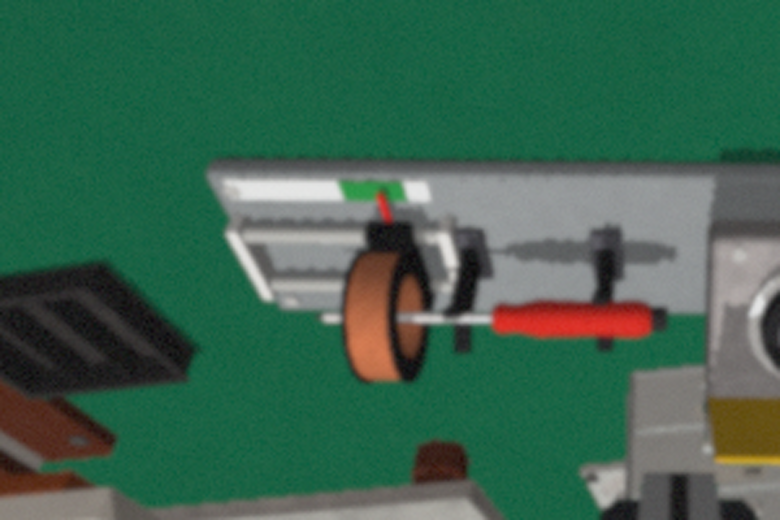

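View pics/t11.png

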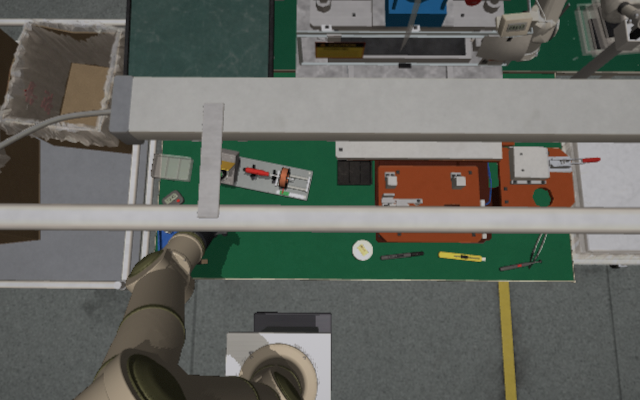

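Pointer stands in the green, the screwdriver lies in both rests with its shank through the coil, the button is back out, and the arm is clear. Handing in.

```bash
python3 - <<'E'
from h import *
env.sign_off(); print(env.read_t())
E
```

```text
the job is handed in; nothing more can be done
the job is handed in; nothing more can be done
```

The job is done and was handed in at about 21.4 s of the 48 s allowed. The screwdriver is in the rests and the coil pointer stands in the green.

- **Screwdriver:** I laid it in both V rests and let go. The front of the grip measured about 3 mm toward +y of the target, and 12 mm is allowed. In the last pictures it is still in the rests, with the shank through the coil.
- **Button:** I pressed it with the closed, leaning fingers at a steady 8 N or so for about 4.4 s without a break. The pointer then stood near the middle of the green part, at roughly 0.050 m. I backed out along the same line, and the button came back up.
- **Clearances:** I did not touch the coil. The tin, marker and knife look unmoved in the last top view. The stopwatch is partly hidden there, but the wrist pictures during the press show it. The brush is mostly hidden by the arm, but nothing went near it. At the end the tool force read about zero.
- **One disagreement:** The fingers stopped only 2.4 mm below my measured height of the button top, where I expected 8 mm. My height was about 5 mm too low, which fits the guard edge coming out lower than the stated 0.15 m. I took the button as flush because the green was out of sight, the force was above the spring's 4.6 N, and the coil moved at about 12 mm/s.

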